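# Turn the relief casts face up over the tipping ramp and box them

## Task

First slide the tote's divider towards you so that the end of the tote away from you takes the long casts and the end nearest you takes the short ones. Then turn each face-down plaster cast over by releasing it flat just above the top edge of the tipping ramp, a little more than half of it beyond the edge, so that it tips over and lands face up on the bed - never turn a cast over in the gripper - and put them all face up in the tote, down inside its walls, long ones in the far end and short ones in the near end; casts of one length lie on one another.

Things in the scene. Friction and masses are not known exactly. Their poses are not given: they have to be found in the camera images.
- long_1_mid (a point): Plaster cast 110 mm long (its x), 48 mm wide (y), 10 mm thick, about 0.1 kg. Frame at its centre; x and y may point either way round. Its z points out of the plain BACK (two fine long grooves); the other side, the face, has a raised frame and a spiral shell relief. It starts face down (z up); it is face up when its z points straight down. None if absent.
- long_2_mid (a point): As long_1_mid: the second long cast, 110 x 48 x 10 mm.
- short_1_mid (a point): Plaster cast 66 mm long (its x), 48 mm wide (y), 10 mm thick, about 0.1 kg. Frame at its centre; x and y may point either way round. Its z points out of the plain BACK (two fine long grooves); the other side, the face, has a raised frame and a spiral shell relief. It starts face down (z up); it is face up when its z points straight down. None if absent.
- short_2_mid (a point): As short_1_mid: the second short cast, 66 x 48 x 10 mm.
- ramp: Tipping ramp, fixed: a plywood base 240 (its x) x 110 (y) x 6 mm; on it a board 36 mm wide, 8 mm thick, rises at 60 degrees towards +x to a top edge at x = -50 mm. Below the edge, on its +x side, is an open space with a 45-degree kicker 30 mm high (foot at x = -30 mm), then the flat landing bed up to an end stop (12 mm high) at x = 106 mm. Origin: centre of underside; x points roughly away from the robot.
- ramp_edge (a point): Middle of the top edge of the board, 101 mm above the table; ramp axes. A cast let go level a few mm above it, its length along x, its centre 10 to 22 mm beyond the edge (+x), tips over the edge in a second and lands turned over; 28 mm or more beyond, a long one does not turn. The board is narrower than a cast: fingers on the long sides pass beside it, and need not move away at once.
- ramp_bed (a point): A point on the landing bed, 80 mm beyond the edge (+x) and 6 mm above the table; ramp axes. Tipped casts come to rest on the bed with their centre roughly 60 mm (short) or 95 mm (long) beyond the edge.
- tote: Shallow wooden tote, fixed to the table, inside 238 mm long (its x) and 120 mm wide (y), walls 6 mm thick and 35 mm high above the table, floor 6 mm thick. Origin: centre of its underside, z up; x points roughly away from the robot, so its far end is +x.
- divider (a joint): Aluminium divider across the tote, 8 mm thick: position (m) of its middle along the tote's x from the tote's centre, + away from the robot, -0.06 to 0.05. Stays where left; about 2.5 N moves it. Starts at 0.010 to 0.035. The far end is 0.115 - value long, the near end 0.115 + value; with 12 mm to spare for a long cast far and a short one near, it stands between -0.037 and -0.007.
- divider_tab (a point): Middle of the black grip tab on the divider, 51 mm above the table: the tab is 12 mm thick (tote's x), 44 mm wide (y), from 30 to 62 mm above the table.
Not all that is in view belongs to the job. What is shaped like the part that bears short_2_mid but purple is not meant.

How it is judged:
By the outcome, as a careful person would: the job done as asked, in the order asked, and still so for the second after the job is handed in, with the robot touching nothing.
Of long_1, long_2, short_1, short_2 only 3 to 4 are there at a start; the rules pass over those that are not, and their reading is None.
At some moment in a run one of long_1, long_2, short_1, short_2 may be knocked a few centimetres aside while the robot is not near it.
It also fails if it takes over 210 s, if anything falls off the work surface, if the arm or the gripper's body presses on something with over 40 N, if the wrist force passes 120 N, or if a joint passes its speed limit or range.

## Robot

A 6-joint arm with a two-finger parallel gripper is mounted at the origin on a cart in front of the work surface, level with it; the furniture and walls round the work are solid. World frame = base frame: x ahead of the robot, y to its left, z up, the work surface at z = 0. Lengths are in mm, angles in rad, forces in N, time in s.
With the tool pointing down it reaches from about 275 to 1000 mm from the base axis. Payload 8.4 kg.
Tool frame: the origin (TCP) lies on the centre line of the jaws, within the pads' length; the fingertips stand 14 mm ahead of it and the grasp point (between the pads) lies 5 mm behind it; z points along the fingers, y is the line along which they close (so a half turn about z gives the same grasp; the last joint's range is limited). The gripper opens to 85 mm and grips with 20 to 120 N. Pads are 22 mm wide; open, the fingers measure 114 mm over their backs; the gripper's body (76 mm by 85 mm) begins 54 mm behind the grasp point. The pads swing forward as they close: fully open they stand 13 mm farther back than shut.
Start: joints at [1.232, 0.353, 1.633, -0, 1.155, -0.002], TCP at [206.541, 589.889, 245.281] pointing down, gripper open.
Joint ranges: [-2.63, 2.63], [-0.92, 2.1], [0.06, 2.66], [-1.3, 4.44], [0, 2.69], [-3.02, 3.02]. Speed limits (rad/s): [2.22, 2.22, 2.79, 3.14, 3.14, 3.14].

## Interface

Orientations are given as [roll, pitch, yaw] about the fixed x, y, z axes, in that order (R = Rz(yaw) Ry(pitch) Rx(roll)).
In Python, from rig import r gives the robot as it stands.
- The arm moves only by the tool step_arm, never from a script. Its argument "plan" is text: rows parted by semicolons, each of 7 numbers parted by spaces: the turn, a rotation vector about the world's x, y, z in degrees, then the shift along the world's x, y, z in mm, then the closure in counts, from 0 (fully open) to 255 (shut). In form: rx ry rz x y z hand; .... A call has 1 to 8 rows; each row is the pose to reach, as a shift and turn from the pose commanded when the call began; what a row does not reach only later rows make up. A row lasts 1/10 s, in which the tool goes at most 50 mm and 8.59 degrees, less where a joint would pass 70% of its speed; a pose out of reach is approached as far as the arm can. A call with a gripper value outside its range is refused whole. The fingers move at their own pace and stop on an object; "force" is the grip in N (left out, the last holds). Time passes only in rows, so rows that repeat a pose let the fingers close. It gives the time, the measured TCP pose, the force, the opening and the grip force at its end, in the units of the state.
- r.sense(): the state, without advancing time (a new reading comes with each control period).
- r.grab_frame(name): name is "scene" or "top" or "wrist"; returns (picture, depth): 400x640x3 uint8, red, green, blue; 400x640 float32, mm along the optical axis (not along the pixel's ray), 0 where there is no reading.
- r.get_calibration(name): a dict with "K" (3x3 intrinsics, pixels), "world_from_camera" (4x4, takes a point from camera to world coordinates). Camera axes: x right, y down, z forward; pixel columns grow to the right and rows downward; lengths in mm; the calibration is good to about 2 mm. The wrist camera is an equidistant fisheye: a pixel r from the principal point sees the ray r / f radians off the axis. A picture is of the moment at which its call begins: read the wrist's pose just before it. get_calibration takes no time and is no camera call; for the wrist camera it gives the pose at the moment of the call.
- r.sign_off(): hands the job in; it is judged then, once.
The state is a dict: "clock": time; "qpos": joint angles; "qvel": joint speeds; "joint_efforts": joint torques, N m; "eef_pos": TCP position; "tcp_rot": TCP orientation; "contact_force": force on the tool from outside, world axes, zero at the start; "wrist_torque": the same for the moment, N m; "opening": opening from 0.0 (shut) to 1.0 (fully open); "grasp_force": force on a finger pad.
Only numpy, scipy, OpenCV 4.12 (cv2) and the standard library are available. Lean on these libraries where they do the work, as an engineer would, in place of code of your own. Each camera call takes 0.05 s, during which the arm holds its last target. There are 200 camera calls.

## Working session

There is one attempt and no reset: what is moved stays moved. The work goes in short steps, Python scripts to look and compute and a tool call to move; the robot and the scene stay as the last step left them, time stands still between calls to the robot, and variables do not carry over. Pictures are saved under pics/ and viewed, at most 14 in all, crops included, and the job is handed in when it is done.

Besides the shell and the picture viewer there is one more tool, called after ">>>" in YAML: its name, and indented under it one key for each argument. step_arm: Moves the arm, as the interface text tells. Its arguments: {"type":"object","properties":{"plan":{"type":"string"},"force":{"type":"number"}},"required":["plan"]}

```bash
ls; mkdir -p pics; cat > h.py <<'E'
import numpy as np, cv2
from rig import r
def save(n,img): cv2.imwrite(f'pics/{n}.png',img[...,::-1])
def cloud(name):
    im,d=r.grab_frame(name); c=r.get_calibration(name); K=np.array(c['K']);T=np.array(c['world_from_camera'])
    v,u=np.indices(d.shape); P=np.stack([(u-K[0,2])/K[0,0]*d,(v-K[1,2])/K[1,1]*d,d],-1)
    W=P@T[:3,:3].T+T[:3,3]; W[d==0]=np.nan
    return im,d,W
E
python3 - <<'E'
from h import *
for n in('scene','top'):
    im,d,W=cloud(n); save(n+'0',im); np.savez(f'{n}0.npz',im=im,d=d,W=W)
    c=r.get_calibration(n);print(n,c['K'],c['world_from_camera'])
print(r.get_calibration('wrist'));print(r.sense())
E
```

```text
pics
scene [[457.34134789   0.         319.62116601]
 [  0.         457.34134789 201.66903355]
 [  0.           0.           1.        ]] [[ 8.88401705e-01 -2.94127461e-01  3.52464816e-01  1.03958769e+02]
 [-4.59060861e-01 -5.65262880e-01  6.85376540e-01 -8.46549036e+02]
 [-2.35278499e-03 -7.70692489e-01 -6.37202913e-01  8.15282029e+02]
 [ 0.00000000e+00  0.00000000e+00  0.00000000e+00  1.00000000e+00]]
top [[504.83379335   0.         321.94056174]
 [  0.         504.83379335 203.66617613]
 [  0.           0.           1.        ]] [[-1.58318282e-02 -9.81223717e-01  1.92222192e-01  2.88844068e+02]
 [-9.99613274e-01  1.11368328e-02 -2.54808310e-02 -9.90672327e+00]
 [ 2.28616493e-02 -1.92551263e-01 -9.81020569e-01  1.24601220e+03]
 [ 0.00000000e+00  0.00000000e+00  0.00000000e+00  1.00000000e+00]]
{'K': array([[309.70691629,   0.        , 322.52107502],
       [  0.        , 309.70691629, 199.47654588],
       [  0.        ,   0.        ,   1.        ]]), 'world_from_camera': array([[ 3.30110966e-01,  9.04463704e-01,  2.70133594e-01,
         1.38502552e+02],
       [ 9.43940961e-01, -
[... 244 characters left out ...]
, 'qpos': array([ 1.23156751e+00,  3.53571772e-01,  1.63404661e+00, -2.73285582e-05,
        1.15515507e+00, -2.38617067e-03]), 'qvel': array([ 1.37379449e-03, -1.31037533e-03, -1.10866015e-03, -9.25478110e-04,
        3.21819948e-05,  5.13678647e-04]), 'joint_efforts': array([ 8.79263716e-04, -6.06363487e+01, -3.42817390e+01, -5.91148182e-05,
        3.93362759e-03, -6.13499992e-06]), 'eef_pos': array([206.43875509, 589.5117795 , 244.64680156]), 'tcp_rot': array([-3.14041180e+00,  2.21710383e-05,  2.80476107e+00]), 'contact_force': array([-0.8440132 ,  0.38703524, -0.56176898]), 'wrist_torque': array([ 0.01388354,  0.02981458, -0.04737947]), 'grasp_force': 0.0, 'opening': 0.997890780020034}
```

View pics/top0.png

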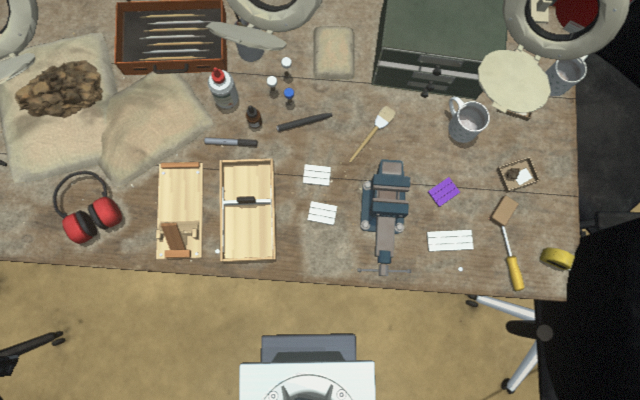

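View pics/scene0.png

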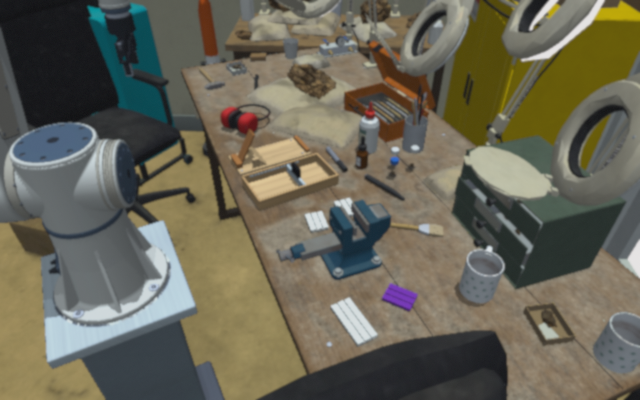

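Top view: ramp at (180,210), tote (247,210) with its divider at (246,201), short casts at (317,175) and (322,213), one long cast at (450,241), and the purple decoy at (444,192). The second long cast isn't visible.

```bash
cat >> h.py <<'E'
def rect(pts):
    (c,s,a)=cv2.minAreaRect(np.float32(pts)); 
    if s[0]<s[1]: s=s[::-1];a+=90
    return np.round(c,1),np.round(s,1),round((a+90)%180-90,1)
def casts(W,im,lo=2,hi=200):
    i=im.astype(int); m=(i.min(-1)>165)&(i.max(-1)-i.min(-1)<30)&(W[...,2]>lo)&(W[...,2]<hi)&(W[...,0]>200)&(W[...,0]<800)&(abs(W[...,1])<650)
    m=cv2.morphologyEx(m.astype(np.uint8),cv2.MORPH_CLOSE,np.ones((3,3)))
    n,l,st,ce=cv2.connectedComponentsWithStats(m)
    for k in range(1,n):
        if st[k,4]>60:
            p=W[l==k];p=p[np.isfinite(p[:,2])]; print(ce[k].round(),st[k,4],'z',np.median(p[:,2]).round(1),rect(p[:,:2]))
E
python3 - <<'E'
from h import *
for n in('top','scene'):
    D=np.load(n+'0.npz');W=D['W'];im=D['im'];print(n)
    casts(W,im)
    z=W[...,2]
    # table height
    b=(W[...,0]>350)&(W[...,0]<420)&(W[...,1]>-20)&(W[...,1]<40);print('table z',np.nanmedian(z[b]))
    for nm,box,lo,hi in(('tote walls',(230,520,110,260),28,42),('tab',(230,520,110,260),48,75),('ramp base',(230,520,275,430),3,12),('ramp hi',(230,520,275,430),85,115)):
        m=(W[...,0]>box[0])&(W[...,0]<box[1])&(W[...,1]>box[2])&(W[...,1]<box[3])&(z>lo)&(z<hi)
        p=W[m]
        if len(p)>5: print(nm,len(p),np.median(p[:,2]).round(1),rect(p[:,:2]),p.min(0).round(),p.max(0).round())
D=np.load('top0.npz');save('crop0',cv2.resize(D['im'][150:275,145:285],None,fx=5,fy=4.8,interpolation=cv2.INTER_CUBIC))
E
```

```text
top
[467. 116.] 282 z 83.8 (array([ 746.1, -426.6]), array([115.1, 109.7]), -86.0)
[380. 121.] 114 z 12.0 (array([ 745. , -194.4]), array([33.7, 28. ]), 48.0)
[316. 174.] 489 z 11.4 (array([607.4, -29.7]), array([67.7, 50.4]), 84.3)
[523. 176.] 159 z 5.3 (array([ 598. , -556.4]), array([40.1, 30.7]), -61.5)
[227. 201.] 76 z 32.2 (array([547.9, 189.9]), array([48. , 40.8]), 16.6)
[322. 212.] 511 z 11.3 (array([509.1, -41.3]), array([67.3, 49.9]), 79.5)
[507. 241.] 62 z 15.1 (array([ 431.7, -499.7]), array([71.6, 13.3]), 9.1)
[450. 240.] 863 z 11.6 (array([ 436.2, -358.4]), array([115.3,  48.4]), -88.0)
table z 1.3570008459512337
tote walls 275 35.5 (array([456.2, 160.6]), array([131.3,  93.4]), 3.1) [390. 111.  28.] [520. 209.  42.]
ramp base 1381 5.9 (array([442.1, 352.3]), array([155.8, 154.5]), -0.1) [364. 275.   3.] [520. 430.  12.]
ramp hi 141 98.6 (array([463., 311.]), array([36.8, 19.2]), 90.0) [453. 293.  85.] [473. 329. 108.]
scene
[345. 204.] 154 z 9.3 (array([567.4, -74.4]), array([196.6,  47. ]), 59.6)
[316. 220.] 305 z 9.7 (array([507.8, -39.1]), array([76.7, 50.9]), 82.3)
[424. 228.] 67 z 10.0 (array([ 744.6, -196.6]), array([30.7, 27.5]), 32.7)
[354. 320.] 990 z 9.5 (array([ 433.6, -356.2]), array([114.3,  49.3]), -88.5)
[547. 332.] 112 z 2.5 (array([ 779.5, -564.4]), array([31.7, 22.3]), 72.2)
table z -0.7947332127463369
tote walls 198 33.1 (array([433.4, 188.4]), array([160.1,  84. ]), 35.5) [388. 110.  28.] [520. 259.  40.]
ramp base 328 6.2 (array([447.4, 351.2]), array([151.9, 144.2]), -89.7) [375. 275.   3.] [520. 427.  12.]
ramp hi 62 94.5 (array([462.3, 308.3]), array([38.2, 17.2]), -85.8) [453. 289.  85.] [472. 327. 103.]
```

View pics/crop0.png

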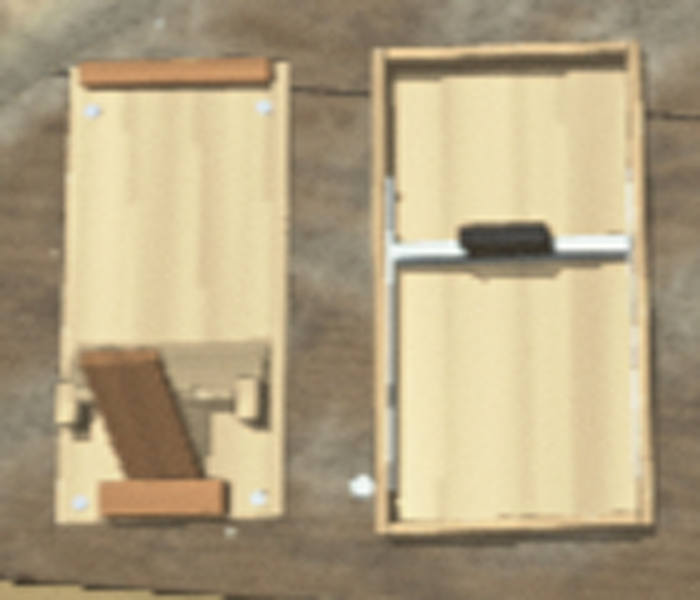

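The crop shows the ramp base with corners (72,65), (288,62), (283,518) and (55,522), and the board top edge from (80,352) to (160,350). The tote rim corners are (375,50), (640,42), (655,533) and (378,533), and the tab is at (505,240).

```bash
cat >> h.py <<'E'
def ray(name,u,v,z):
    c=r.get_calibration(name);K=np.array(c['K']);T=np.array(c['world_from_camera'])
    d=T[:3,:3]@np.array([(u-K[0,2])/K[0,0],(v-K[1,2])/K[1,1],1]);o=T[:3,3]
    return (o+d*(z-o[2])/d[2])
E
python3 - <<'E'
from h import *
f=lambda x,y,z:ray('top',145+x/5,150+y/4.8,z)[:2]
R=np.array([f(72,65,6),f(288,62,6),f(283,518,6),f(55,522,6)])
T=np.array([f(375,50,35),f(640,42,35),f(655,533,35),f(378,533,35)])
for n,P in(('ramp',R),('tote',T)):
    a=(P[0]+P[1]-P[2]-P[3])/2; print(n,P.round(1).tolist(),'c',P.mean(0).round(1),'len',np.hypot(*a).round(1),'wid',np.linalg.norm((P[0]+P[3]-P[1]-P[2])/2).round(1),'yaw',np.degrees(np.arctan2(a[1],a[0])).round(2), 'yaw_w',np.degrees(np.arctan2(*((P[1]+P[2]-P[0]-P[3])*[1,-1]))).round(2))
print('edge',f(80,352,101),f(160,350,101))
print('tab top', [f(*p,62).round(1).tolist() for p in((462,225),(545,222),(550,255),(465,250))])
for n in('top','scene'):
    D=np.load(n+'0.npz');W=D['W'];z=W[...,2]
    m=(W[...,0]>420)&(W[...,0]<640)&(W[...,1]>130)&(W[...,1]<250)&(z>42)&(z<75);p=W[m];print('tab',len(p),p.min(0).round(1),p.max(0).round(1),np.median(p,0).round(1))
    m=(W[...,0]>380)&(W[...,0]<700)&(W[...,1]>110)&(W[...,1]<265)&(z>29)&(z<42);p=W[m];print('tote',rect(p[:,:2]),np.median(p[:,2]))
    m=(W[...,0]>380)&(W[...,0]<700)&(W[...,1]>268)&(W[...,1]<420)&(z>3.5)&(z<9);p=W[m];print('ramp',rect(p[:,:2]),p.min(0),p.max(0))
    m=(W[...,0]>420)&(W[...,0]<520)&(W[...,1]>268)&(W[...,1]<420)&(z>60);p=W[m];
    k=np.argsort(-p[:,2])[:15];print('edge',p[k].mean(0),p[k].min(0),p[k].max(0))
E
```

```text
ramp [[639.7, 366.6], [640.3, 258.2], [400.3, 253.6], [399.8, 363.9]] c [520.  310.6] len 239.9 wid 109.4 yaw 0.88 yaw_w 0.29
tote [[638.1, 209.3], [641.2, 78.4], [387.8, 70.5], [389.7, 202.2]] c [514.2 140.1] len 251.0 wid 131.3 yaw 1.71 yaw_w 0.27
edge [471.71662451 327.7164708 ] [472.2335796  291.54520156]
tab top [[539.7, 161.0], [540.7, 121.5], [524.0, 118.9], [527.0, 159.3]]
tab 99 [529.1 130.3  42.1] [638.7 207.   69.5] [534.  147.6  61.6]
tote (array([516.3, 187.5]), array([252.9, 154.4]), -0.2) 35.41901135588739
ramp (array([539.6, 343.9]), array([319.2, 151.7]), 0.0) [380.01747293 268.00892667   3.50467146] [699.20340131 419.78722799   8.99660295]
edge [468.74934258 312.76063159 106.10787932] [464.818345   299.48341219 104.75876151] [471.71858423 326.2353407  108.27637765]
tab 52 [527.  130.8  42.8] [540.2 165.7  63.2] [529.5 147.4  59.1]
tote (array([514.4, 187.7]), array([252.9, 154.6]), -0.0) 33.679282537149106
ramp (array([541.4, 342.2]), array([310.4, 149.2]), 0.8) [385.98328462 268.05851675   3.50031328] [697.31140603 417.69670927   8.98866478]
edge [466.65594561 308.66907293 101.7565424 ] [462.12792445 292.50360184  99.95685599] [470.23090064 326.37143992 103.17871262]
```

Everything agrees between the two views: ramp centre (520,310.5), edge (470.5,310), tote centre (514.5,140), tab at about (533,140), z 62. First job is the divider.

>>> step_arm:
  plan: "0 0 -35 163 -225 -45 0;0 0 -35 163 -225 -45 0;0 0 -35 163 -225 -45 0;0 0 -35 163 -225 -45 0;0 0 -35 163 -225 -45 0;0 0 -35 163 -225 -45 0;0 0 -35 163 -225 -45 0;0 0 -35 163 -225 -45 0"
  force: 30

```text
clock: 0.9
eef_pos: [369.8, 364.5, 200.1]
tcp_rot: [-3.141, -0.0, 2.192]
contact_force: [0.2, -0.0, 0.6]
opening: 0.998
grasp_force: 0.0
```

>>> step_arm:
  plan: "0 0 -34.7 163 -225 -50 0;0 0 -34.7 163 -225 -50 0;0 0 -34.7 163 -225 -50 0;0 0 -34.7 163 -225 -50 0;0 0 -34.7 163 -225 -50 0;0 0 -34.7 163 -225 -50 0;0 0 -34.7 163 -225 -50 0;0 0 -34.7 163 -225 -50 0"

```text
clock: 1.7
eef_pos: [532.5, 140.6, 150.1]
tcp_rot: [-3.141, -0.0, 1.588]
contact_force: [-0.1, 0.9, -0.3]
opening: 1.006
grasp_force: 0.0
```

>>> step_arm:
  plan: "0 0 0 0 0 -50 0;0 0 0 0 0 -80 0;0 0 0 0 0 -102 0;0 0 0 0 0 -102 0;0 0 0 0 0 -102 0;0 0 0 0 0 -102 255;0 0 0 0 0 -102 255;0 0 0 0 0 -102 255"
  force: 30

```text
clock: 2.5
eef_pos: [533.2, 140.2, 49.4]
tcp_rot: [3.14, -0.0, 1.588]
contact_force: [0.1, -0.0, -0.4]
opening: 0.515
grasp_force: 0.0
```

>>> step_arm:
  plan: "0 0 0 0 0 0 255;0 0 0 0 0 0 255;0 0 0 0 0 0 255;0 0 0 0 0 0 255;0 0 0 0 0 0 255;0 0 0 0 0 0 255"

```text
clock: 3.1
eef_pos: [533.0, 139.9, 48.8]
tcp_rot: [3.141, 0.0, 1.589]
contact_force: [-0.5, -0.1, 6.3]
opening: 0.138
grasp_force: 33.1
```

>>> step_arm:
  plan: "0 0 0 -8 0 0 255;0 0 0 -16 0 0 255;0 0 0 -24 0 0 255;0 0 0 -32 -1 0 255;0 0 0 -40 -1 0 255;0 0 0 -40 -1 0 255;0 0 0 -40 -1 0 255;0 0 0 -40 -1 0 0"

```text
clock: 3.9
eef_pos: [491.4, 138.8, 48.2]
tcp_rot: [-3.14, 0.0, 1.588]
contact_force: [0.1, 0.2, 0.7]
opening: 0.289
grasp_force: 0.0
```

>>> step_arm:
  plan: "0 0 0 0 0 0 0;0 0 0 0 0 0 0;0 0 0 0 0 0 0;0 0 0 0 0 0 0;0 0 0 0 0 30 0;0 0 0 0 0 80 0;0 0 0 0 0 120 0;0 0 0 0 0 120 0"

```text
clock: 4.7
eef_pos: [495.7, 139.8, 173.5]
tcp_rot: [3.133, -0.002, 1.588]
contact_force: [0.0, 0.4, -0.9]
opening: 1.001
grasp_force: 0.0
```

>>> step_arm:
  plan: "0 0 -6.7 114 -170 -40 60;0 0 -6.7 114 -170 -40 60;0 0 -6.7 114 -170 -40 60;0 0 -6.7 114 -170 -40 60;0 0 -6.7 114 -170 -40 60;0 0 -6.7 114 -170 -40 60;0 0 -6.7 114 -170 -40 60;0 0 -6.7 114 -170 -40 60"

```text
clock: 5.5
eef_pos: [605.7, -29.9, 128.3]
tcp_rot: [-3.141, -0.0, 1.473]
contact_force: [0.9, 0.0, -0.3]
opening: 0.769
grasp_force: 0.0
```

```bash
cat >> h.py <<'E'
def wr(name):
    "wrist picture undistorted to a downward-ish pinhole ortho map on plane z: returns image"
    c=r.get_calibration('wrist'); im,d=r.grab_frame('wrist'); save(name,im); return im,d,c
def ortho(im,c,z,x0,x1,y0,y1,s=2.):
    "world-plane map: image up=+x, left=+y, s px/mm"
    K=np.array(c['K']);T=np.array(c['world_from_camera'])
    X=np.arange(x1,x0,-1/s);Y=np.arange(y1,y0,-1/s);gx,gy=np.meshgrid(X,Y,indexing='ij')
    P=np.stack([gx,gy,np.full_like(gx,z)],-1)-T[:3,3];P=P@T[:3,:3]
    rr=np.hypot(P[...,0],P[...,1]);th=np.arctan2(rr,P[...,2]);k=K[0,0]*th/rr
    return cv2.remap(im,np.float32(K[0,2]+k*P[...,0]),np.float32(K[1,2]+k*P[...,1]),cv2.INTER_LINEAR)
def white(o,x1,y1,s=2.):
    i=o.astype(int); m=((i.min(-1)>165)&(i.max(-1)-i.min(-1)<30)).astype(np.uint8)
    m=cv2.morphologyEx(m,cv2.MORPH_CLOSE,np.ones((5,5)));n,l,st,ce=cv2.connectedComponentsWithStats(m)
    for k in range(1,n):
        if st[k,4]>1500:
            v,u=np.nonzero(l==k); print('wrist',st[k,4],rect(np.stack([x1-v/s,y1-u/s],1)))
E
python3 - <<'E'
from h import *
im,d,W=cloud('top');casts(W,im)
im,d,c=wr('w1'); print(r.sense()['eef_pos'].round(1),r.sense()['tcp_rot'].round(3))
o=ortho(im,c,10,400,700,-150,100);save('o1',o);white(o,700,100)
E
```

```text
[459. 104.] 87 z 89.8 (array([ 755.5, -383.7]), array([51.8, 29.1]), 1.3)
[470. 124.] 137 z 11.2 (array([ 736.2, -430.6]), array([119.7,  61. ]), -48.0)
[380. 122.] 105 z 12.9 (array([ 743.2, -195.8]), array([31. , 27.7]), 56.4)
[523. 176.] 153 z 5.4 (array([ 597.9, -555. ]), array([42.4, 29.4]), -61.6)
[450. 240.] 847 z 11.6 (array([ 436.2, -358.3]), array([115. ,  47.9]), -87.8)
[606.1 -29.9 128.6] [ 3.142 -0.     1.473]
wrist 3651 (array([608.9,  -9.7]), array([47.1, 27.4]), -6.9)
wrist 4960 (array([604.5, -44.9]), array([47.4, 43.2]), -7.4)
wrist 1655 (array([486.6,  92.7]), array([172.6,  14.9]), 1.6)
wrist 9793 (array([508. , -41.4]), array([66.5, 47.6]), 78.3)
```

View pics/o1.png

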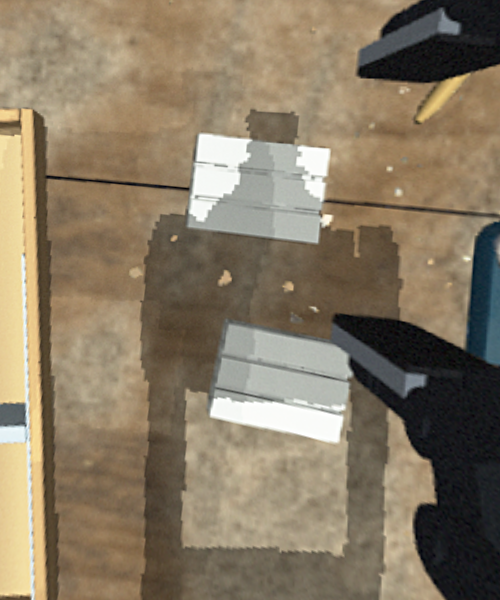

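The ortho view shows cast A centred at px (259,188), i.e. (606,-29.5), with its long axis at 83.5°. Cast B is at (281,382), matching the top view. Grasping A, descending in stages.

>>> step_arm:
  plan: "0 0 -1 0 0 -40 60;0 0 -1 0 0 -80 60;0 0 -1 0 0 -105 60;0 0 -1 0 0 -112 60;0 0 -1 0 0 -112 60;0 0 -1 0 0 -112 60"

```text
clock: 6.2
eef_pos: [607.5, -30.8, 17.7]
tcp_rot: [3.14, -0.0, 1.454]
contact_force: [-0.2, 0.0, 0.6]
opening: 0.764
grasp_force: 0.0
```

>>> step_arm:
  plan: "0 0 0 0 0 -2 60;0 0 0 0 0 -2 60"

```text
clock: 6.4
eef_pos: [607.3, -31.1, 15.4]
tcp_rot: [3.14, -0.0, 1.454]
contact_force: [-0.2, -0.6, -0.3]
opening: 0.764
grasp_force: 0.0
```

>>> step_arm:
  plan: "0 0 0 0 0 0 255;0 0 0 0 0 0 255;0 0 0 0 0 0 255;0 0 0 0 0 0 255;0 0 0 0 0 0 255;0 0 0 0 0 0 255;0 0 0 0 0 0 255"

```text
clock: 7.1
eef_pos: [606.9, -31.2, 15.2]
tcp_rot: [3.141, -0.0, 1.454]
contact_force: [-1.3, 0.4, 6.0]
opening: 0.55
grasp_force: 30.4
```

>>> step_arm:
  plan: "0 0 0 0 0 50 255;0 0 0 0 0 100 255;0 0 0 0 0 150 255;0 0 0 0 0 175 255;0 0 8 -10 30 175 255;0 0 16 -20 60 175 255;0 0 24 -30 90 175 255;0 0 30 -30 90 175 255"

```text
clock: 7.9
eef_pos: [575.1, 61.6, 189.5]
tcp_rot: [-3.141, -0.001, 1.985]
contact_force: [0.6, -0.8, -1.1]
opening: 0.546
grasp_force: 32.3
```

>>> step_arm:
  plan: "0 0 67.3 -89.5 251 0 255;0 0 67.3 -89.5 251 0 255;0 0 67.3 -89.5 251 0 255;0 0 67.3 -89.5 251 0 255;0 0 67.3 -89.5 251 0 255;0 0 67.3 -89.5 251 0 255;0 0 67.3 -89.5 251 0 255;0 0 67.3 -89.5 251 0 255"

```text
clock: 8.7
eef_pos: [486.4, 310.7, 189.3]
tcp_rot: [-3.141, -0.0, -3.123]
contact_force: [-1.1, -0.7, -1.7]
opening: 0.548
grasp_force: 32.3
```

>>> step_arm:
  plan: "0 0 0 0 0 0 255;0 0 0 0 0 -20 255;0 0 0 0 0 -40 255;0 0 0 0 0 -40 255;0 0 0 0 0 -40 255"

```text
clock: 9.2
eef_pos: [487.0, 309.6, 149.4]
tcp_rot: [-3.141, -0.001, -3.134]
contact_force: [-0.6, 0.8, -0.3]
opening: 0.545
grasp_force: 32.3
```

```bash
python3 - <<'E'
from h import *
im,d,W=cloud('scene');save('s2',cv2.resize(im[100:240,200:380],None,fx=4,fy=4))
im,d,c=wr('w2'); s=r.sense();print(s['eef_pos'].round(1),s['tcp_rot'].round(3),s['qpos'].round(2))
im,d,W=cloud('top');casts(W,im)
E
```

```text
[487.7 310.1 150.3] [ 3.141e+00  1.000e-03 -3.133e+00] [ 0.56  0.39  1.82 -0.    0.93 -1.02]
[466. 116.] 267 z 82.4 (array([ 746.7, -426. ]), array([113.5, 111.4]), -87.2)
[380. 121.] 112 z 12.3 (array([ 746.5, -194.2]), array([33.4, 28.2]), 41.0)
[523. 176.] 159 z 5.5 (array([ 597.7, -555.8]), array([41.5, 30.7]), -61.6)
[322. 212.] 515 z 11.5 (array([509.3, -41.7]), array([67.7, 49.8]), 79.1)
[507. 241.] 63 z 15.9 (array([ 431.6, -499.8]), array([71.6, 11.8]), 9.1)
[450. 240.] 857 z 11.8 (array([ 436.1, -357.9]), array([114.8,  48.3]), -88.2)
```

View pics/w2.png

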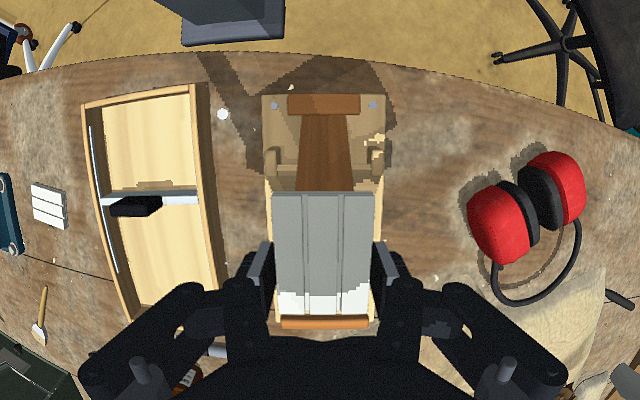

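View pics/s2.png

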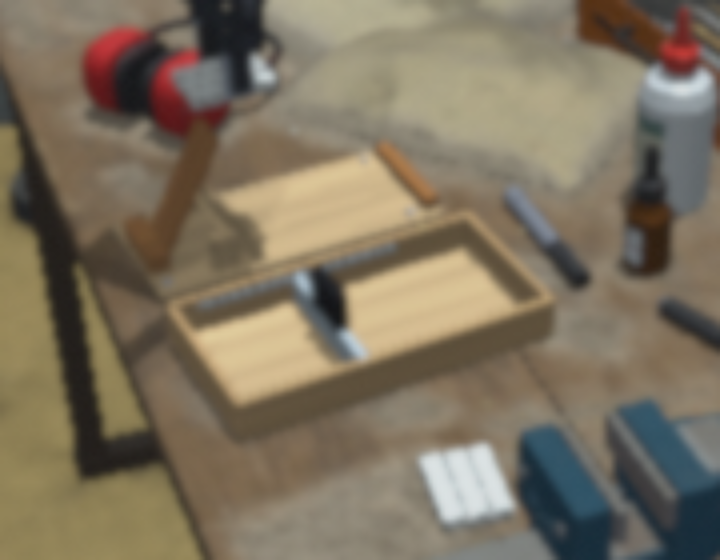

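The wrist view shows the cast level, centred over the board (323,240). The divider stands well towards the near end. Now down to about 4 mm above the edge and release.

>>> step_arm:
  plan: "0 0 0 0 0 -15 255;0 0 0 0 0 -25 255;0 0 0 0 0 -29 255;0 0 0 0 0 -29 255;0 0 0 0 0 -29 255;0 0 0 0 0 -29 255"

```text
clock: 9.95
eef_pos: [487.3, 310.0, 120.5]
tcp_rot: [3.141, 0.0, -3.131]
contact_force: [-0.2, 0.9, -1.1]
opening: 0.549
grasp_force: 32.3
```

>>> step_arm:
  plan: "0 0 0 0 0 0 0;0 0 0 0 0 0 0;0 0 0 0 0 0 0;0 0 0 0 0 0 0;0 0 0 0 0 0 0;0 0 0 0 0 0 0;0 0 0 0 0 0 0;0 0 0 0 0 0 0"

```text
clock: 10.75
eef_pos: [487.0, 309.9, 120.3]
tcp_rot: [-3.142, -0.0, -3.131]
contact_force: [0.0, 0.6, -0.2]
opening: 1.001
grasp_force: 0.0
```

>>> step_arm:
  plan: "0 0 0 0 0 0 0;0 0 0 0 0 0 0;0 0 0 0 0 0 0;0 0 0 0 0 0 0;0 0 0 0 0 0 0;0 0 0 0 0 40 0;0 0 0 0 0 79 0;0 0 0 0 0 79 0"

```text
clock: 11.55
eef_pos: [489.7, 311.6, 204.4]
tcp_rot: [3.137, 0.007, -3.131]
contact_force: [0.1, 0.3, -0.1]
opening: 0.999
grasp_force: 0.0
```

```bash
cat >> h.py <<'E'
def bed(n):
    im,d,c=wr(n); o=ortho(im,c,16,400,660,60,390);save(n+'o',o);white(o,660,390);s=r.sense();print(s['eef_pos'].round(1),s['tcp_rot'].round(3))
E
python3 - <<'E'
from h import *
bed('w3')
E
```

```text
wrist 2032 (array([499.1,  86.8]), array([166.1,  31.6]), 1.5)
wrist 12420 (array([535.4, 310.2]), array([66. , 47.8]), 4.9)
[488.6 310.8 202. ] [ 3.139  0.005 -3.131]
```

View pics/w3o.png

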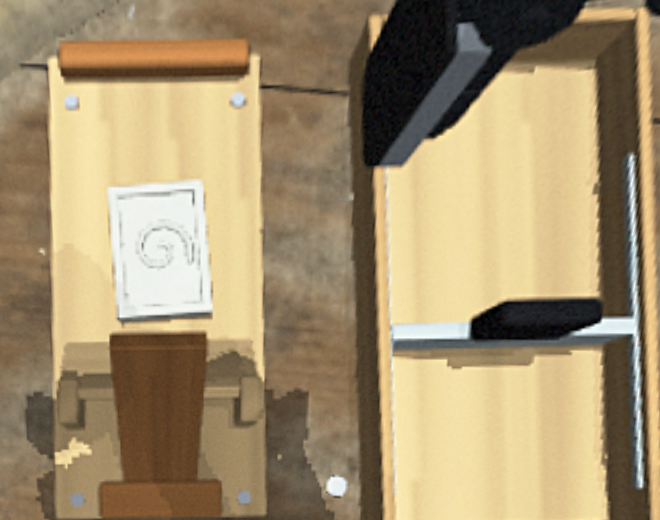

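The ortho view shows the short cast face up on the bed at px (160,248), i.e. (535,310), turned 5°. Picking it up.

>>> step_arm:
  plan: "0 0 4.3 48 0 0 60;0 0 4.3 48 0 -50 60;0 0 4.3 48 0 -100 60;0 0 4.3 48 0 -150 60;0 0 4.3 48 0 -172 60;0 0 4.3 48 0 -178 60;0 0 4.3 48 0 -178 60;0 0 4.3 48 0 -178 60"

```text
clock: 12.4
eef_pos: [535.8, 310.3, 22.4]
tcp_rot: [3.141, 0.002, -3.056]
contact_force: [0.1, 0.2, 0.7]
opening: 0.768
grasp_force: 0.0
```

>>> step_arm:
  plan: "0 0 0 0 0 0 255;0 0 0 0 0 0 255;0 0 0 0 0 0 255;0 0 0 0 0 0 255;0 0 0 0 0 0 255;0 0 0 0 0 0 255;0 0 0 0 0 0 255"

```text
clock: 13.1
eef_pos: [536.1, 310.5, 23.3]
tcp_rot: [3.14, 0.003, -3.056]
contact_force: [-0.8, -0.4, 5.6]
opening: 0.549
grasp_force: 30.4
```

>>> step_arm:
  plan: "0 0 0 0 0 50 255;0 0 0 0 0 100 255;0 0 0 0 0 140 255;0 0 -3.9 -30 -50 140 255;0 0 -3.9 -60 -90 140 255;0 0 -3.9 -94 -130 140 255;0 0 -3.9 -94 -171.5 140 255;0 0 -3.9 -94 -171.5 140 255"

```text
clock: 13.9
eef_pos: [438.8, 134.2, 162.1]
tcp_rot: [-3.14, -0.0, -3.127]
contact_force: [0.4, 0.6, -0.6]
opening: 0.544
grasp_force: 32.0
```

>>> step_arm:
  plan: "0 0 0 0 0 0 255;0 0 0 0 0 -50 255;0 0 0 0 0 -90 255;0 0 0 0 0 -120 255;0 0 0 0 0 -130 255;0 0 0 0 0 -135 255;0 0 0 0 0 -138 255;0 0 0 0 0 -138 255"

```text
clock: 14.7
eef_pos: [441.9, 138.9, 24.1]
tcp_rot: [3.141, 0.002, -3.124]
contact_force: [1.3, -0.6, 0.1]
opening: 0.549
grasp_force: 31.9
```

>>> step_arm:
  plan: "0 0 0 0 0 0 255;0 0 0 0 0 0 60;0 0 0 0 0 0 60;0 0 0 0 0 0 60;0 0 0 0 0 0 60;0 0 0 0 0 50 60;0 0 0 0 0 100 60;0 0 0 0 0 120 60"

```text
clock: 15.5
eef_pos: [442.7, 138.9, 146.9]
tcp_rot: [3.14, 0.004, -3.124]
contact_force: [-0.1, 0.3, -1.0]
opening: 0.765
grasp_force: 0.0
```

>>> step_arm:
  plan: "0 0 -51 33 -90 0 60;0 0 -51 33 -90 0 60;0 0 -51 33 -90 0 60;0 0 -51 33 -90 0 60;0 0 -51 33 -90 0 60;0 0 -51 33 -90 0 60;0 0 -51 33 -90 0 60;0 0 -51 33 -90 0 60"

```text
clock: 16.3
eef_pos: [473.9, 48.4, 143.2]
tcp_rot: [-3.141, -0.0, 2.273]
contact_force: [-0.3, 0.1, 0.1]
opening: 0.766
grasp_force: 0.0
```

>>> step_arm:
  plan: "0 0 -51 33 -90 -14 60;0 0 -51 33 -90 -14 60;0 0 -51 33 -90 -14 60;0 0 -51 33 -90 -14 60;0 0 -51 33 -90 -14 60;0 0 -51 33 -90 -14 60;0 0 -51 33 -90 -14 60;0 0 -51 33 -90 -14 60"

```text
clock: 17.1
eef_pos: [507.0, -41.6, 129.2]
tcp_rot: [-3.141, 0.0, 1.385]
contact_force: [0.5, -0.3, -0.6]
opening: 0.766
grasp_force: 0.0
```

```bash
python3 - <<'E'
from h import *
im,d,c=wr('w4');o=ortho(im,c,10,400,660,-150,230);save('w4o',o);white(o[:,400:],660,30)
o=ortho(im,c,16,380,650,60,220,3.);save('w4t',o)
s=r.sense();print(s['eef_pos'].round(1),s['tcp_rot'].round(3))
im,d,W=cloud('top');casts(W,im)
E
```

```text
wrist 10557 (array([508.5, -41.5]), array([66.7, 47.9]), 77.8)
[507.  -41.6 129.3] [-3.142  0.     1.384]
[466. 117.] 253 z 79.7 (array([ 732.8, -421.9]), array([119.7,  88.3]), 84.0)
[380. 121.] 111 z 11.9 (array([ 744.1, -194.8]), array([33.1, 29.7]), 53.0)
[523. 176.] 159 z 5.2 (array([ 598. , -556.2]), array([41.1, 30.4]), -60.3)
[266. 220.] 69 z 32.1 (array([476.6, 100.8]), array([47.3, 36.3]), 1.1)
[248. 240.] 534 z 16.2 (array([441.7, 138.8]), array([65.5, 47.3]), 0.9)
[450. 240.] 849 z 11.5 (array([ 436.1, -358.6]), array([114. ,  47.6]), -87.7)
```

View pics/w4o.png

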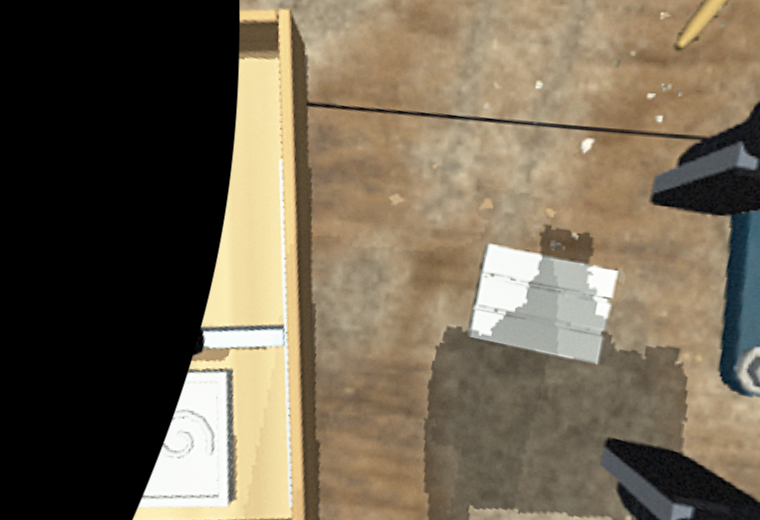

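The first short cast lies face up in the near end of the tote. Short B is at px (543,303), i.e. (508.5,-41.5), at 78°.

>>> step_arm:
  plan: "0 0 -1.5 1.5 0 -40 60;0 0 -1.5 1.5 0 -80 60;0 0 -1.5 1.5 0 -105 60;0 0 -1.5 1.5 0 -114 60;0 0 -1.5 1.5 0 -114 60;0 0 -1.5 1.5 0 -114 60;0 0 -1.5 1.5 0 -114 255;0 0 -1.5 1.5 0 -114 255"

```text
clock: 18.0
eef_pos: [509.6, -41.7, 16.9]
tcp_rot: [3.139, -0.0, 1.353]
contact_force: [-0.9, 0.5, 6.7]
opening: 0.546
grasp_force: 29.9
```

>>> step_arm:
  plan: "0 0 0 0 0 0 255;0 0 0 0 0 0 255;0 0 0 0 0 0 255;0 0 0 0 0 0 255;0 0 0 0 0 0 255"

```text
clock: 18.5
eef_pos: [509.5, -41.7, 16.9]
tcp_rot: [3.139, -0.0, 1.353]
contact_force: [-0.8, 0.9, 6.7]
opening: 0.548
grasp_force: 29.9
```

>>> step_arm:
  plan: "0 0 0 0 0 50 255;0 0 0 0 0 100 255;0 0 0 0 0 150 255;0 0 0 0 0 175 255;0 0 8 -2 30 175 255;0 0 16 -4 60 175 255;0 0 24 -6 90 175 255;0 0 32 -8 120 175 255"

```text
clock: 19.3
eef_pos: [500.5, 79.5, 191.5]
tcp_rot: [3.14, 0.0, 1.917]
contact_force: [0.5, -0.0, -1.1]
opening: 0.55
grasp_force: 32.4
```

>>> step_arm:
  plan: "0 0 60 -10 190 0 255;0 0 60 -10 190 0 255;0 0 60 -10 190 0 255;0 0 60 -10 190 0 255;0 0 60 -10 190 0 255;0 0 60 -10 190 0 255;0 0 60 -10 190 0 255;0 0 60 -10 190 0 255"

```text
clock: 20.1
eef_pos: [490.5, 268.6, 191.2]
tcp_rot: [3.141, 0.001, 2.961]
contact_force: [0.3, 0.7, -1.6]
opening: 0.548
grasp_force: 32.4
```

>>> step_arm:
  plan: "0 0 11.1 -4 41.6 0 255;0 0 11.1 -4 41.6 0 255;0 0 11.1 -4 41.6 0 255;0 0 11.1 -4 41.6 -20 255;0 0 11.1 -4 41.6 -40 255;0 0 11.1 -4 41.6 -40 255;0 0 11.1 -4 41.6 -40 255"

```text
clock: 20.8
eef_pos: [486.6, 309.5, 150.7]
tcp_rot: [-3.141, -0.0, -3.134]
contact_force: [-0.3, -0.6, -1.6]
opening: 0.548
grasp_force: 32.4
```

>>> step_arm:
  plan: "0 0 0 0 0 -15 255;0 0 0 0 0 -25 255;0 0 0 0 0 -28 255;0 0 0 0 0 -28 255;0 0 0 0 0 -28 255;0 0 0 0 0 -28 255"

```text
clock: 21.4
eef_pos: [486.8, 310.2, 122.6]
tcp_rot: [3.141, 0.001, -3.131]
contact_force: [-0.0, 0.6, -1.0]
opening: 0.544
grasp_force: 32.4
```

>>> step_arm:
  plan: "0 0 0 0 0 0 0;0 0 0 0 0 0 0;0 0 0 0 0 0 0;0 0 0 0 0 0 0;0 0 0 0 0 0 0;0 0 0 0 0 0 0;0 0 0 0 0 0 0;0 0 0 0 0 0 0"

```text
clock: 22.2
eef_pos: [486.5, 310.0, 122.3]
tcp_rot: [-3.142, -0.0, -3.131]
contact_force: [0.4, 0.8, -0.1]
opening: 0.999
grasp_force: 0.0
```

>>> step_arm:
  plan: "0 0 0 0 0 0 0;0 0 0 0 0 0 0;0 0 0 0 0 0 0;0 0 0 0 0 40 0;0 0 0 0 0 79 0;0 0 0 0 0 79 0;0 0 0 0 0 79 0;0 0 0 0 0 79 0"

```text
clock: 23.0
eef_pos: [486.0, 309.6, 200.4]
tcp_rot: [-3.141, -0.001, -3.131]
contact_force: [-0.7, -0.1, -0.1]
opening: 0.999
grasp_force: 0.0
```

```bash
python3 - <<'E'
from h import *
bed('w5')
im,d,W=cloud('top');casts(W,im)
E
```

```text
wrist 2078 (array([499.6,  87. ]), array([166.1,  32.3]), 1.5)
wrist 12432 (array([539.5, 308.6]), array([65.9, 47.9]), 6.3)
wrist 12457 (array([441.8, 139.3]), array([65.8, 48.1]), 0.7)
[485.8 309.5 200.1] [-3.140e+00 -2.000e-03 -3.131e+00]
[466. 116.] 272 z 84.5 (array([ 744.3, -413. ]), array([116. , 108.2]), 58.9)
[380. 121.] 113 z 12.6 (array([ 745. , -194.6]), array([33.2, 27.8]), 51.5)
[523. 176.] 163 z 5.5 (array([ 598.1, -556.4]), array([42. , 30.8]), -61.6)
[183. 200.] 236 z 16.2 (array([540. , 308.2]), array([67.4, 47.8]), 4.7)
[248. 240.] 535 z 16.3 (array([441.9, 138.7]), array([65.1, 47. ]), 0.8)
[507. 242.] 65 z 15.6 (array([ 431.4, -499.7]), array([71.2, 13.4]), 9.1)
[450. 240.] 865 z 11.4 (array([ 436.8, -358.5]), array([115.7,  48.8]), -87.9)
```

View pics/w5o.png

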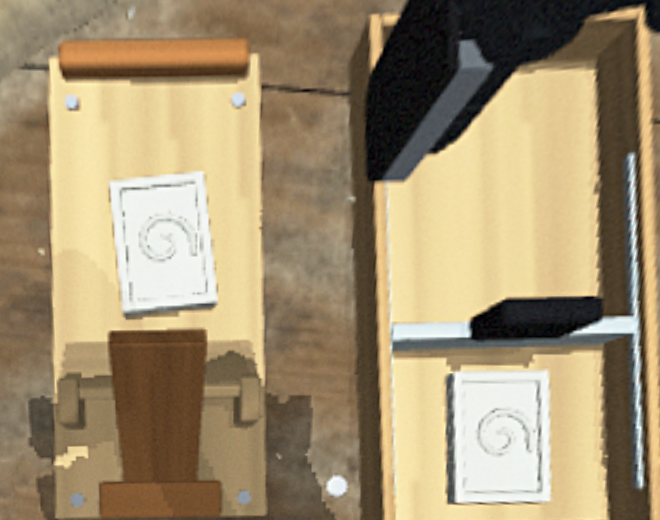

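Second short cast is face up at px (162,243), i.e. (539.5,308.6). Picking it and stacking it on the first at (442,139).

>>> step_arm:
  plan: "0 0 5 53 -1 0 60;0 0 5 53 -1 -50 60;0 0 5 53 -1 -100 60;0 0 5 53 -1 -150 60;0 0 5 53 -1 -172 60;0 0 5 53 -1 -178 60;0 0 5 53 -1 -178 60;0 0 5 53 -1 -178 60"

```text
clock: 23.9
eef_pos: [540.3, 309.5, 24.4]
tcp_rot: [3.141, 0.002, -3.044]
contact_force: [0.5, 0.7, 0.7]
opening: 0.767
grasp_force: 0.0
```

>>> step_arm:
  plan: "0 0 0 0 0 0 255;0 0 0 0 0 0 255;0 0 0 0 0 0 255;0 0 0 0 0 0 255;0 0 0 0 0 0 255;0 0 0 0 0 0 255;0 0 0 0 0 0 255"

```text
clock: 24.6
eef_pos: [540.6, 309.6, 25.3]
tcp_rot: [3.14, 0.003, -3.044]
contact_force: [-0.5, -0.4, 5.3]
opening: 0.541
grasp_force: 29.9
```

>>> step_arm:
  plan: "0 0 0 0 0 50 255;0 0 0 0 0 100 255;0 0 0 0 0 140 255;0 0 -4.7 -30 -50 140 255;0 0 -4.7 -60 -90 140 255;0 0 -4.7 -97.5 -130 140 255;0 0 -4.7 -97.5 -169.5 140 255;0 0 -4.7 -97.5 -169.5 140 255"

```text
clock: 25.4
eef_pos: [439.5, 135.3, 164.1]
tcp_rot: [-3.14, -0.001, -3.128]
contact_force: [0.1, 0.2, -1.5]
opening: 0.539
grasp_force: 31.4
```

>>> step_arm:
  plan: "0 0 0 0 0 0 255;0 0 0 0 0 -40 255;0 0 0 0 0 -80 255;0 0 0 0 0 -100 255;0 0 0 0 0 -100 255;0 0 0 0 0 -100 255"

```text
clock: 26.0
eef_pos: [442.8, 140.4, 63.8]
tcp_rot: [3.141, 0.0, -3.125]
contact_force: [0.1, 0.1, -0.8]
opening: 0.54
grasp_force: 31.4
```

>>> step_arm:
  plan: "0 0 0 0 -1 -15 255;0 0 0 0 -1 -23 255;0 0 0 0 -1 -28 255;0 0 0 0 -1 -28 255;0 0 0 0 -1 -28 255;0 0 0 0 -1 -28 60;0 0 0 0 -1 -28 60;0 0 0 0 -1 -28 60"

```text
clock: 26.8
eef_pos: [442.2, 138.5, 35.5]
tcp_rot: [3.142, 0.0, -3.126]
contact_force: [0.4, 0.5, -0.5]
opening: 0.766
grasp_force: 0.0
```

>>> step_arm:
  plan: "0 0 0 0 0 0 60;0 0 0 0 0 0 60;0 0 0 0 0 40 60;0 0 0 0 0 80 60;0 0 0 0 0 124 60;0 0 0 0 0 124 60"

```text
clock: 27.4
eef_pos: [445.2, 139.4, 164.3]
tcp_rot: [3.139, 0.008, -3.126]
contact_force: [0.2, 0.2, -0.5]
opening: 0.764
grasp_force: 0.0
```

>>> step_arm:
  plan: "0 0 0 0 0 50 60;0 0 0 0 0 100 60;0 0 0 0 0 120 60;0 0 -8 -1 -30 120 60;0 0 -16 -1 -60 120 60;0 0 -24 -1 -90 120 60;0 0 -32 -1 -110 120 60;0 0 -32 -1 -110 120 60"

```text
clock: 28.2
eef_pos: [440.6, 26.8, 278.7]
tcp_rot: [-3.141, -0.0, 2.594]
contact_force: [-1.1, -0.7, 0.3]
opening: 0.764
grasp_force: 0.0
```

```bash
python3 - <<'E'
from h import *
D=np.load('top0.npz');W=D['W'];m=(W[...,1]<-90)&(W[...,1]>-480)&(W[...,0]>330)&(W[...,0]<560);print('max z',np.nanpercentile(W[m][:,2],[99,99.9,100]))
s=r.sense();print(s['eef_pos'].round(1),s['tcp_rot'].round(3))
im,d,W=cloud('top');casts(W,im)
E
```

```text
max z [146.09853863 148.93270927 150.85442687]
[440.6  26.8 278.7] [-3.141 -0.     2.594]
[466. 116.] 263 z 80.3 (array([ 730.4, -419.4]), array([118. ,  87.1]), 80.9)
[380. 122.] 112 z 12.4 (array([ 743.7, -195. ]), array([33.3, 27.4]), 54.8)
[523. 176.] 161 z 4.8 (array([ 596.9, -555.2]), array([43.1, 30.9]), -58.0)
[254. 239.] 216 z 26.1 (array([443.8, 124. ]), array([66.9, 17.6]), 1.9)
[450. 240.] 850 z 11.5 (array([ 436. , -358.6]), array([115.3,  47.4]), -88.1)
```

>>> step_arm:
  plan: "0 0 -40 -3 -200 0 60;0 0 -40 -3 -200 0 60;0 0 -40 -3 -200 0 60;0 0 -40 -3 -200 0 60;0 0 -40 -3 -200 0 60;0 0 -40 -3 -200 0 60;0 0 -40 -3 -200 0 60;0 0 -40 -3 -200 0 60"

```text
clock: 29.05
eef_pos: [438.3, -170.2, 279.1]
tcp_rot: [-3.141, -0.0, 1.906]
contact_force: [0.2, -0.4, 0.2]
opening: 0.763
grasp_force: 0.0
```

>>> step_arm:
  plan: "0 0 -16.8 -2 -184.5 0 60;0 0 -16.8 -2 -184.5 0 60;0 0 -16.8 -2 -184.5 0 60;0 0 -16.8 -2 -184.5 0 60;0 0 -16.8 -2 -184.5 -50 60;0 0 -16.8 -2 -184.5 -100 60;0 0 -16.8 -2 -184.5 -150 60;0 0 -16.8 -2 -184.5 -150 60"

```text
clock: 29.85
eef_pos: [433.1, -352.0, 123.5]
tcp_rot: [-3.133, -0.008, 1.611]
contact_force: [-0.3, 0.2, -0.1]
opening: 0.767
grasp_force: 0.0
```

```bash
python3 - <<'E'
from h import *
im,d,c=wr('w6');o=ortho(im,c,10,340,540,-480,-230);save('w6o',o);white(o,540,-230)
s=r.sense();print(s['eef_pos'].round(1),s['tcp_rot'].round(3),s['qpos'].round(2))
im,d,W=cloud('top');casts(W,im)
save('top6',im[150:300,140:400])
E
```

```text
wrist 14809 (array([ 435.6, -357. ]), array([110.4,  48.4]), -88.4)
[ 434.9 -353.6  127.1] [-3.137 -0.004  1.611] [-0.69  0.4   1.87  0.    0.88 -0.73]
[466. 117.] 252 z 69.0 (array([ 732.3, -423.3]), array([115.8,  88.4]), 85.6)
[380. 121.] 110 z 12.3 (array([ 744.7, -195.5]), array([33.8, 28.4]), 54.6)
[248. 239.] 555 z 26.1 (array([441.8, 139.2]), array([66., 48.]), 1.1)
[434. 238.] 190 z 11.1 (array([ 435.8, -322.6]), array([45.5, 42.8]), 5.5)
```

View pics/w6o.png

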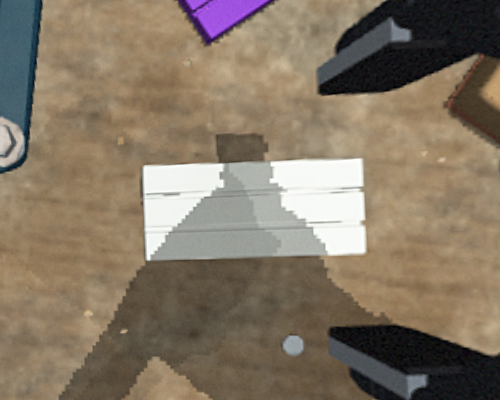

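The shorts stack is at z 26, well aligned. The long cast is at px (255,210), i.e. (435.6,-357), at -88.4°.

>>> step_arm:
  plan: "0 0 -0.5 0 0 -40 60;0 0 -0.5 0 0 -80 60;0 0 -0.5 0 0 -80 60;0 0 -0.5 0 0 -80 60"

```text
clock: 30.35
eef_pos: [437.5, -356.7, 51.8]
tcp_rot: [3.14, 0.001, 1.6]
contact_force: [0.3, -0.0, 0.9]
opening: 0.764
grasp_force: 0.0
```

>>> step_arm:
  plan: "0 0 0 -1 0 -20 60;0 0 0 -1 0 -30 60;0 0 0 -1 0 -34 60;0 0 0 -1 0 -34 60;0 0 0 -1 0 -34 60"

```text
clock: 30.85
eef_pos: [435.6, -356.4, 16.3]
tcp_rot: [3.141, 0.001, 1.599]
contact_force: [-0.2, -0.1, -0.3]
opening: 0.761
grasp_force: 0.0
```

>>> step_arm:
  plan: "0 0 0 0 0 0 255;0 0 0 0 0 0 255;0 0 0 0 0 0 255;0 0 0 0 0 0 255;0 0 0 0 0 0 255;0 0 0 0 0 0 255;0 0 0 0 0 0 255"

```text
clock: 31.55
eef_pos: [435.4, -356.3, 16.2]
tcp_rot: [3.141, 0.001, 1.599]
contact_force: [-1.0, 0.9, 6.9]
opening: 0.545
grasp_force: 30.1
```

>>> step_arm:
  plan: "0 0 0 0 0 40 255;0 0 0 0 0 85 255;0 0 0 0 0 130 255;0 0 0 0 0 175 255;0 0 0 0 0 220 255;0 0 0 0 0 260 255;0 0 0 2 30 270 255;0 0 0 4 66 270 255"

```text
clock: 32.35
eef_pos: [439.9, -290.7, 288.1]
tcp_rot: [3.138, 0.003, 1.597]
contact_force: [-0.6, 0.5, -1.6]
opening: 0.549
grasp_force: 32.5
```

>>> step_arm:
  plan: "0 0 44 23 300 0 255;0 0 44 23 300 0 255;0 0 44 23 300 0 255;0 0 44 23 300 0 255;0 0 44 23 300 0 255;0 0 44 23 300 0 255;0 0 44 23 300 0 255;0 0 44 23 300 0 255"

```text
clock: 33.15
eef_pos: [461.8, 11.2, 285.4]
tcp_rot: [-3.141, 0.0, 2.37]
contact_force: [0.3, -0.4, -1.4]
opening: 0.545
grasp_force: 32.5
```

>>> step_arm:
  plan: "0 0 45 23 300 -90 255;0 0 45 23 300 -90 255;0 0 45 23 300 -90 255;0 0 45 23 300 -90 255;0 0 45 23 300 -90 255;0 0 45 23 300 -90 255;0 0 45 23 300 -90 255;0 0 45 23 300 -90 255"

```text
clock: 33.95
eef_pos: [485.3, 310.1, 194.3]
tcp_rot: [-3.141, -0.001, -3.131]
contact_force: [-1.0, -0.3, -1.3]
opening: 0.549
grasp_force: 32.5
```

>>> step_arm:
  plan: "0 0 0 0 0 -20 255;0 0 0 0 0 -40 255;0 0 0 0 0 -45 255;0 0 0 0 0 -45 255;0 0 0 0 0 -45 255"

```text
clock: 34.45
eef_pos: [485.8, 309.2, 151.4]
tcp_rot: [3.141, 0.001, -3.132]
contact_force: [-0.2, 0.2, -0.8]
opening: 0.551
grasp_force: 32.5
```

>>> step_arm:
  plan: "0 0 0 0 1 -15 255;0 0 0 0 1 -25 255;0 0 0 0 1 -28 255;0 0 0 0 1 -28 255;0 0 0 0 1 -28 255;0 0 0 0 1 -28 255"

```text
clock: 35.05
eef_pos: [485.3, 311.2, 122.6]
tcp_rot: [3.141, 0.0, -3.131]
contact_force: [0.6, 0.3, -1.9]
opening: 0.546
grasp_force: 32.5
```

>>> step_arm:
  plan: "0 0 0 0 0 0 0;0 0 0 0 0 0 0;0 0 0 0 0 0 0;0 0 0 0 0 0 0;0 0 0 0 0 0 0;0 0 0 0 0 0 0;0 0 0 0 0 0 0;0 0 0 0 0 0 0"

```text
clock: 35.85
eef_pos: [485.0, 311.0, 122.3]
tcp_rot: [-3.142, -0.0, -3.131]
contact_force: [-0.4, 0.3, -0.6]
opening: 1.001
grasp_force: 0.0
```

>>> step_arm:
  plan: "0 0 0 0 0 0 0;0 0 0 0 0 0 0;0 0 0 0 0 0 0;0 0 0 0 0 0 0;0 0 0 0 0 40 0;0 0 0 0 0 79 0;0 0 0 0 0 79 0;0 0 0 0 0 79 0"

```text
clock: 36.65
eef_pos: [485.5, 311.3, 202.2]
tcp_rot: [3.14, 0.002, -3.131]
contact_force: [-0.4, 0.4, -1.1]
opening: 0.999
grasp_force: 0.0
```

```bash
python3 - <<'E'
from h import *
bed('w7')
im,d,W=cloud('top');casts(W,im)
E
```

```text
wrist 20596 (array([546.7, 346.5]), array([109.8,  47.8]), 1.0)
wrist 2075 (array([499.1,  88. ]), array([165.1,  34.2]), 1.5)
wrist 13297 (array([442.3, 133.4]), array([68.1, 49.6]), 1.4)
[484.8 310.8 201.1] [-3.142 -0.    -3.131]
[467. 116.] 278 z 82.9 (array([ 734.3, -424.4]), array([117. ,  89.8]), 88.0)
[380. 121.] 113 z 12.3 (array([ 743.9, -195. ]), array([33.5, 27.7]), 55.7)
[523. 176.] 163 z 5.2 (array([ 597.8, -556. ]), array([43. , 30.8]), -61.5)
[165. 185.] 335 z 15.9 (array([586.4, 345.5]), array([55.4, 52.7]), -14.9)
[169. 216.] 100 z 15.8 (array([504.2, 335.9]), array([26.7, 24.2]), -87.8)
[248. 239.] 569 z 26.1 (array([442.5, 139.5]), array([67.4, 48.6]), 1.4)
[507. 241.] 64 z 15.2 (array([ 431.3, -499.4]), array([71. , 12.7]), 9.3)
```

View pics/w7o.png

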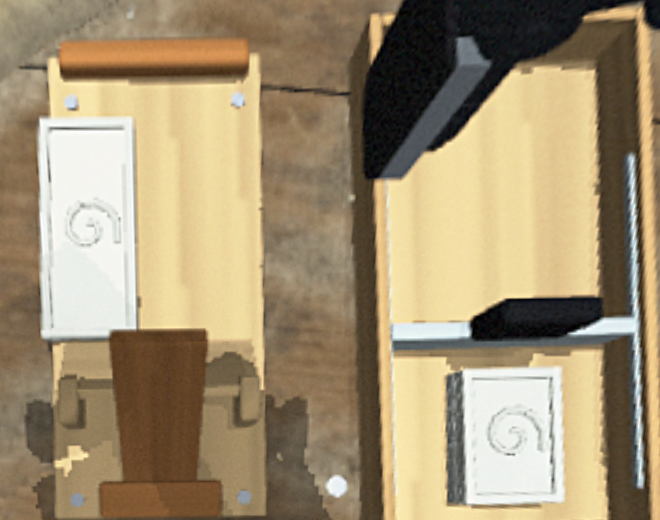

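The long cast turned face up but was knocked sideways; it now lies flat at px (87,228), i.e. (546.7,346.5). The short stack shows face up in the near end. Picking the long one there.

>>> step_arm:
  plan: "0 0 0.4 40 20 0 60;0 0 0.4 61.5 35.5 -20 60;0 0 0.4 61.5 35.5 -70 60;0 0 0.4 61.5 35.5 -120 60;0 0 0.4 61.5 35.5 -160 60;0 0 0.4 61.5 35.5 -178 60;0 0 0.4 61.5 35.5 -178 60;0 0 0.4 61.5 35.5 -178 60"

```text
clock: 37.55
eef_pos: [546.1, 346.2, 22.6]
tcp_rot: [-3.141, -0.001, -3.124]
contact_force: [0.4, -0.9, 0.3]
opening: 0.765
grasp_force: 0.0
```

>>> step_arm:
  plan: "0 0 0 0 0 0 255;0 0 0 0 0 0 255;0 0 0 0 0 0 255;0 0 0 0 0 0 255;0 0 0 0 0 0 255;0 0 0 0 0 0 255;0 0 0 0 0 0 255"

```text
clock: 38.25
eef_pos: [547.5, 347.1, 24.9]
tcp_rot: [3.14, 0.002, -3.124]
contact_force: [-0.2, -1.0, 7.5]
opening: 0.546
grasp_force: 31.6
```

Lift, carry over the far end, and lower.

>>> step_arm:
  plan: "0 0 0 0 0 50 255;0 0 0 0 0 100 255;0 0 0 0 0 140 255;0 0 0 5 -50 140 255;0 0 0 10 -100 140 255;0 0 0 18 -150 140 255;0 0 0 18 -200 140 255;0 0 0 18 -206 140 255"

```text
clock: 39.05
eef_pos: [564.0, 135.8, 163.7]
tcp_rot: [-3.14, -0.0, -3.127]
contact_force: [0.6, 0.6, -1.5]
opening: 0.545
grasp_force: 31.7
```

>>> step_arm:
  plan: "0 0 0 0 0 0 255;0 0 0 0 0 -40 255;0 0 0 0 0 -80 255;0 0 0 0 0 -95 255;0 0 0 0 0 -95 255;0 0 0 0 0 -95 255"

```text
clock: 39.65
eef_pos: [565.2, 141.5, 69.2]
tcp_rot: [3.141, 0.001, -3.123]
contact_force: [0.3, 0.1, -1.2]
opening: 0.538
grasp_force: 31.7
```

>>> step_arm:
  plan: "0 0 0 0 0 -20 255;0 0 0 0 0 -35 255;0 0 0 0 0 -43 255;0 0 0 0 0 -43 255;0 0 0 0 0 -43 255;0 0 0 0 0 -43 60;0 0 0 0 0 -43 60;0 0 0 0 0 -43 60"

```text
clock: 40.45
eef_pos: [564.9, 140.5, 25.8]
tcp_rot: [3.141, 0.001, -3.124]
contact_force: [-0.6, -0.6, -0.3]
opening: 0.763
grasp_force: 0.0
```

>>> step_arm:
  plan: "0 0 0 0 0 0 60;0 0 0 0 0 0 60;0 0 0 0 0 50 60;0 0 0 0 0 100 60;0 0 0 0 0 150 60;0 0 0 0 50 200 60;0 0 0 -30 100 200 60;0 0 0 -60 150 200 60"

```text
clock: 41.25
eef_pos: [520.6, 265.4, 226.2]
tcp_rot: [3.139, 0.004, -3.126]
contact_force: [-0.3, 0.6, -0.5]
opening: 0.77
grasp_force: 0.0
```

>>> step_arm:
  plan: "0 0 0 -60 100 0 60;0 0 0 -60 100 0 60;0 0 0 -60 100 0 60;0 0 0 -60 100 0 60;0 0 0 -60 100 0 60"

```text
clock: 41.75
eef_pos: [459.7, 363.3, 223.5]
tcp_rot: [-3.141, 0.0, -3.123]
contact_force: [-0.4, 0.1, -0.3]
opening: 0.764
grasp_force: 0.0
```

```bash
python3 - <<'E'
from h import *
im,d,W=cloud('top');casts(W,im)
save('fin',cv2.resize(im[150:270,140:340],None,fx=4,fy=4,interpolation=cv2.INTER_CUBIC))
z=W[...,2];m=(W[...,0]>400)&(W[...,0]<620)&(W[...,1]>100)&(W[...,1]<180)&(z>50)&(z<75);p=W[m];print('tab',len(p),p.min(0),p.max(0));print(r.sense()['clock'],r.sense()['eef_pos'])
E
```

```text
[468. 116.] 291 z 82.8 (array([ 747.2, -425.2]), array([120.5, 104.6]), -70.8)
[380. 122.] 115 z 12.4 (array([ 744.7, -194.7]), array([33.6, 30.1]), 50.6)
[249. 191.] 867 z 16.0 (array([566.4, 140.6]), array([113.2,  47.2]), 0.6)
[523. 176.] 165 z 5.2 (array([ 598.1, -555.8]), array([43.1, 31.7]), -60.5)
[248. 239.] 572 z 25.9 (array([442.8, 139.5]), array([68.4, 48.7]), 0.8)
[507. 241.] 67 z 15.8 (array([ 431.7, -499.1]), array([71.6, 14. ]), 13.6)
tab 106 [485.52438328 120.77700619  54.22873867] [498.3585286  163.62515974  68.20441797]
41.8 [460.04288874 362.83145186 223.42059104]
```

View pics/fin.png

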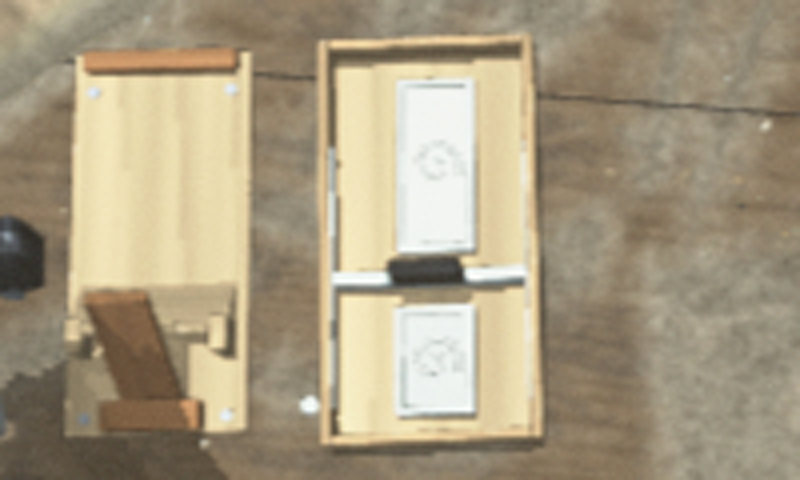

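The picture shows the long cast face up in the far end at (435,165) and the short stack in the near end at (437,360). The divider is at about -22 mm. No second long cast appears in any view, so it is absent.

```bash
python3 -c "
from rig import r
print(r.sign_off())"
```

```text
the job is handed in; nothing more can be done
None
```

The job is done and handed in: the divider now stands at about -22 mm, the two short casts lie stacked face up in the near end, and the one long cast present lies face up in the far end.

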